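# Empty the carton sealer's catch tray into the tote

## Task

First slide the blue tote along the table under the lip of the catch tray, squarely, until it comes up against the stop hidden underneath. Then swing the yellow gate wide open and, without lifting them, push all three sealed cartons over the lip so they drop inside the tote; finally swing the gate shut again. Leave the tote up against its stop, do not tip it, and leave the other things on the table where they are.

Things in the scene. Friction and masses are not known exactly. Their poses are not given: they have to be found in the camera images.
- catch_tray: fixed carton-sealing machine with its aluminium catch tray. Origin: on the table under the middle of the tray's open lip; +y runs from the lip back along the tray to the white machine housing (face at y = 310 mm, top at z = 250), x across the tray, z up. Under the tray it is clear from y = 0 to 110 apart from the stop bar.
- tray_lip (a point): middle of the lip, on the tray floor's top (z = 140 mm; floor 206 wide, 6 thick, y = 0 to 290 in the tray's frame). Side walls at x = +-100 (6 thick, top at z = 170); a divider at x = 0 (6 thick, y = 15 to 255, top at z = 165) makes two 94 mm lanes with centre lines x = -50 and x = +50
- gate (a joint): yellow gate across the lip, turning about an upright pin (point gate_hinge) at the robot's side of the lip: 0 shut, grows (rad) as its free end swings out from the tray (to the tray's -y) over the tote; 1.57 is square to the lip, end stop 1.7. Bar 200 mm long, 7 mm thick, z = 145 to 185 mm. It stays where it is left (about 1 N at the knob moves it).
- gate_hinge (a point): point on the gate's pin at tray floor height: tray x = -103, y = -11, z = 140 mm
- gate_knob (a point): centre of the top of the black round upright knob on the gate, 24 mm diameter, from z = 185 up to z = 255 mm, 185 mm from the pin
- stop_bar: black fixed stop bar hidden under the tray; how deep it sits behind the lip varies from 10 to 50 mm. Origin: middle of its front face, at table height; 160 mm long along x, 80 mm high, its axes parallel to the tray's, its front face looks to -y. Rigid: the tote stops dead against it.
- tote: loose open blue tote, outer 260 (x) x 240 (y) x 110 mm high, walls and floor 5 mm, about 0.5 kg, sliding on the table with about 2 to 6 N. Origin: centre of its underside; +y points to the machine. It fits under the tray (24 mm to spare).
- tote_front (a point): middle of the foot of the tote's outer wall that faces the machine (120 mm from the tote's origin along its +y)
- carton_brown_mid (a point): centre of the sealed brown cardboard carton, 70 (x) x 85 (y) x 50 mm high, about 0.18 kg, lying in a lane of the tray with its long side roughly along the lane; 25 mm above what it stands on
- carton_white_mid (a point): centre of the sealed white with an orange band carton, 70 (x) x 85 (y) x 50 mm high, about 0.18 kg, lying in a lane of the tray with its long side roughly along the lane; 25 mm above what it stands on
- carton_blue_mid (a point): centre of the sealed blue with a cardboard-coloured band carton, 70 (x) x 85 (y) x 50 mm high, about 0.18 kg, lying in a lane of the tray with its long side roughly along the lane; 25 mm above what it stands on
- paint_tin: bystander: orange-labelled paint tin, 80 mm across, 110 mm high, on the far side; origin: centre of its underside
- cleaner_bottle: bystander: bottle with blue label, 70 mm across, 190 mm high, on the robot's side by the machine; origin: centre of its underside
- tape_roll: bystander: amber roll of tape lying flat, 100 mm across, 45 mm high, on the robot's side; origin: centre of its underside
- bulb_box: bystander: upright pale paper box 70 x 70 x 110 mm, on the robot's side; origin: centre of its underside
- small_tin: bystander: green-labelled tin, 74 mm across, 80 mm high, on the far side; origin: centre of its underside
- brush: bystander: hand brush lying on the table on the robot's side, origin near its middle
- carton_brown: the same carton; origin: centre of its underside
- carton_white: the same carton; origin: centre of its underside
- carton_blue: the same carton; origin: centre of its underside

How it is judged:
By the outcome, as a careful person would: the job done as asked, in the order asked, and still so for the second after the job is handed in, with the robot touching nothing.
It also fails if it takes over 72 s, if anything falls off the work surface, if the arm or the gripper's body presses on something with over 40 N, if the wrist force passes 120 N, or if a joint passes its speed limit or range.

## Robot

A 6-joint arm with a two-finger parallel gripper is mounted at the origin on the work surface. World frame = base frame: x ahead of the robot, y to its left, z up, the work surface at z = 0. Lengths are in m, angles in rad, forces in N, time in s.
With the tool pointing down it reaches from about 0.35 to 0.975 m from the base axis. Payload 4.9 kg.
Tool frame: the origin (TCP) lies at the very end of the fingers, on their centre line; the grasp point (between the pads) lies ctrl.grip_point_offset behind it (ctrl.grip_point_offset is the distance from the TCP to the grasp point, in m); z points along the fingers, y is the line along which they close (so a half turn about z gives the same grasp; the last joint's range is limited). The gripper opens to 85 mm and grips with 20 to 120 N. Pads are 22 mm wide; open, the fingers measure 114 mm over their backs; the gripper's body (76 mm by 85 mm) begins 54 mm behind the grasp point. The pads swing forward as they close: fully open they stand 13 mm farther back than shut.
Start: joints at [1.096, 0.053, 1.613, -0, 1.476, -0.119], TCP at [0.218, 0.586, 0.209] pointing down, gripper open.
Joint ranges: [-3.01, 3.01], [-1.01, 2.22], [0.06, 2.58], [-1.02, 4.17], [0.09, 2.62], [-3.14, 3.14]. Speed limits (rad/s): [2.57, 2.57, 3.14, 3.14, 3.14, 3.14].

## Interface

Orientations are given as a rotation vector (axis times angle).
In Python, from station import ctrl gives the robot as it stands. The module is installed in compiled form; this text tells all that it offers.
- The arm moves only by the tool drive_tool, never from a script. Its argument "steps" is a list of rows, each an object with "translation": the shift along the tool's x, y, z normalised to -1 to 1, where 1 is 4 cm, a list of three; "angular": the turn, a rotation vector about the tool's x, y, z normalised to -1 to 1, where 1 is 8 degrees, a list of three; "gripper": the opening, from 0 (shut) to 1 (fully open). In form: [{"translation": [dx, dy, dz], "angular": [wx, wy, wz], "gripper": gripper}, ...]. A call has 1 to 8 rows; each row shifts and turns the commanded pose from where the row before left it, along the tool's axes as they then stand; what a row does not reach is not made up. A row lasts 1/8 s, in which the tool goes at most 62.5 mm and 10.7 degrees, less where a joint would pass 70% of its speed; a pose out of reach is approached as far as the arm can. A call with a number of a shift or a turn outside -1 to 1 is refused whole. A call with a gripper value outside its range is refused whole. The fingers move at their own pace and stop on an object; "force" is the grip in N (left out, the last holds). Time passes only in rows, so rows that do not move let the fingers close. It gives the time, the measured TCP pose, the force, the opening and the grip force at its end, in the units of the state.
- ctrl.get_obs(): the state, without advancing time (a new reading comes with each control period).
- ctrl.get_image(name): name is "scene" or "top" or "wrist"; returns a dict with "color" (480x640x3 uint8, red, green, blue), "depth" (480x640 float32, m along the optical axis (not along the pixel's ray), 0 where there is no reading), "fx", "fy", "cx", "cy" (pixels), "k1" (the pictures are not rectified: a ray, as slopes to the right and down, at radius r is drawn at 1 + k1 r^2 times it, then the intrinsics apply), "R" (3x3) and "t" (3): a world point X has camera coordinates R X + t. Camera axes: x right, y down, z forward; pixel columns grow to the right and rows downward; lengths in m; the calibration is good to about 2 mm. A picture is of the moment at which its call begins.
- ctrl.finish_job(): hands the job in; it is judged then, once.
The state is a dict: "t": time; "q": joint angles; "dq": joint speeds; "effort": joint torques, N m; "tool_pos": TCP position; "tool_rot": TCP orientation; "contact_force": force on the tool from outside, world axes, zero at the start; "wrist_torque": the same for the moment, N m; "opening": finger opening in m; "grip_force": force on a finger pad.
Only numpy, scipy, OpenCV 4.12 (cv2) and the standard library are available. Lean on these libraries where they do the work, as an engineer would, in place of code of your own. Each camera call takes 0.05 s, during which the arm holds its last target. There are 200 camera calls.

## Working session

There is one attempt and no reset: what is moved stays moved. The work goes in short steps, Python scripts to look and compute and a tool call to move; the robot and the scene stay as the last step left them, time stands still between calls to the robot, and variables do not carry over. Pictures are saved under pics/ and viewed, at most 10 in all, crops included, and the job is handed in when it is done.

Besides the shell and the picture viewer there is one more tool, called after "Request:" as a command line: name --argument value ..., lists and objects as JSON in quotes. drive_tool: Moves the arm, as the interface text tells. Its arguments: {"type":"object","properties":{"steps":{"type":"array"},"force":{"type":"number"}},"required":["steps"]}

```bash
mkdir -p pics; ls; cat > h.py <<'E'
import numpy as np, cv2, pickle
from station import ctrl
def grab(n,f=None):
    d=ctrl.get_image(n); pickle.dump(d,open(f'/tmp/{n}.pkl','wb'))
    if f: cv2.imwrite(f'pics/{f}.png',d['color'][:,:,::-1])
    return d
def load(n): return pickle.load(open(f'/tmp/{n}.pkl','rb'))
def ray(d,u,v):
    K=np.array([[d['fx'],0,d['cx']],[0,d['fy'],d['cy']],[0,0,1.]])
    xd=np.array([(u-d['cx'])/d['fx'],(v-d['cy'])/d['fy']]); x=xd.copy()
    for _ in range(20): x=xd/(1+d['k1']*(x@x))
    R=np.array(d['R']);return -R.T@np.array(d['t']), R.T@np.array([x[0],x[1],1])
def onz(d,u,v,z):
    o,r=ray(d,u,v); return o+r*(z-o[2])/r[2]
def proj(d,X):
    c=np.array(d['R'])@np.array(X)+np.array(d['t']); x=c[:2]/c[2]; x=x*(1+d['k1']*(x@x))
    return x[0]*d['fx']+d['cx'],x[1]*d['fy']+d['cy']
def cloud(d):
    v,u=np.mgrid[:480,:640]; xd=np.stack([(u-d['cx'])/d['fx'],(v-d['cy'])/d['fy']],-1); x=xd.copy()
    for _ in range(20): x=xd/(1+d['k1']*(x**2).sum(-1,keepdims=True))
    c=np.concatenate([x,np.ones((480,640,1))],-1)*d['depth'][...,None]
    return (c-np.array(d['t']))@np.array(d['R'])
E
python3 - <<'E'
from h import *
for n in ['scene','top']:
    d=grab(n,n+'0'); print(n,-np.array(d['R']).T@d['t'],d['fx'],d['k1'],(d['depth']>0).mean())
o=ctrl.get_obs(); print(o, ctrl.grip_point_offset)
E
```

```text
pics
scene [ 1.11024143 -0.53111159  1.07618997] 504.23662099272536 -0.023340178726754937 0.996123046875
top [ 0.31845584 -0.013042    1.46776201] 560.2808579928286 -0.035179202368672315 0.996015625
{'t': 0.1, 'q': array([ 1.09598987e+00,  5.33078890e-02,  1.61416989e+00,  5.29514299e-06,
        1.47599332e+00, -1.19007076e-01]), 'dq': array([-0.00057526, -0.00192766, -0.0037878 ,  0.00086598, -0.00011248,
       -0.00090298]), 'effort': array([ 3.52857960e-04, -3.94907570e+01, -3.71361780e+01, -1.42219969e-04,
        4.05484476e-03,  1.79424433e-05]), 'tool_pos': array([0.21743433, 0.58530908, 0.20786754]), 'tool_rot': array([-5.55847463e-01, -3.09146336e+00,  2.81862564e-03]), 'contact_force': array([-0.47531733,  0.11843118, -0.45982217]), 'wrist_torque': array([-0.03335361, -0.09365181, -0.0092059 ]), 'grip_force': 0.0, 'opening': 0.08517712921562878} 0.0187
```

View pics/top0.png

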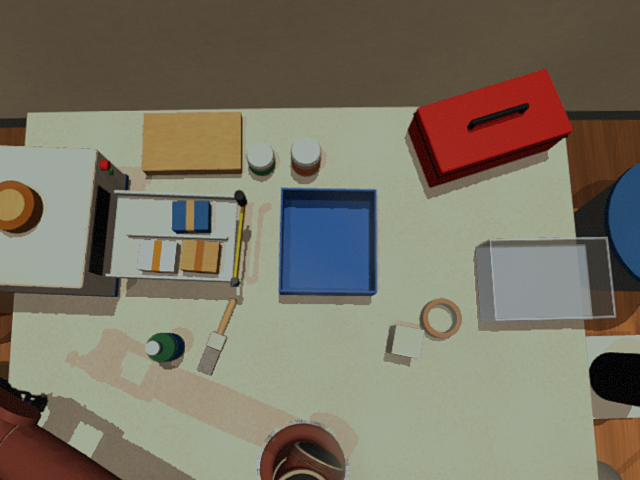

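View pics/scene0.png

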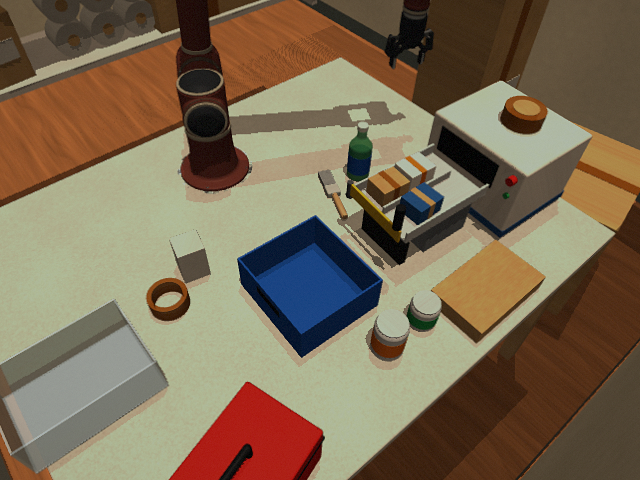

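The top view shows the tote at about (328,242). The tray is to its left with the lip at u≈240, white (158,255) and brown (200,256) are in the near lane, and blue (191,216) is in the far lane. The gate is shut with its knob at (240,198). Next I'll measure these.

```bash
cat > meas.py <<'E'
from h import *
def rect(P):
    r=cv2.minAreaRect((P[:,:2]*1000).astype(np.float32)); return r
def run(d):
    C=cloud(d); hsv=cv2.cvtColor(d['color'],cv2.COLOR_RGB2HSV); H,S,V=[hsv[...,i].astype(int) for i in range(3)]; z=C[...,2]
    v,u=np.mgrid[:480,:640]; out={}
    m=(H>100)&(H<125)&(S>120)&(z>.1)&(z<.118)&(C[...,1]<.4)
    m=m&(u>200)
    out['tote']=rect(C[m])
    a=(u>110)&(u<235)&(v>185)&(v<285)
    w=a&(z>.163)&(z<.176)&(S<90)
    for n,lo,hi in(('wallfar',185,203),('wallnear',270,285)):
        P=C[w&(v>lo)&(v<hi)]; l=cv2.fitLine((P[:,:2]*1000).astype(np.float32),cv2.DIST_HUBER,0,.01,.01).ravel(); out[n]=(l,len(P),P[:,1].min()*1e3,P[:,1].max()*1e3)
    return C,H,S,V,z,u,v,out
if __name__=='__main__':
    d=load('top'); C,H,S,V,z,u,v,out=run(d)
    for k in out: print(k,out[k])
    y=(H>22)&(H<33)&(S>150)&(z>.13)&(u>225)&(u<250); P=C[y]; print('gate',rect(P),P[:,2].max())
    k=(V<60)&(z>.235)&(z<.27)&(u>225)&(u<255)&(v<215); print('knob',C[k].mean(0),k.sum())
    t=(z>.18)&(z<.2)&(u>110)&(u<225)&(v>195)&(v<278)
    n,lab,st,ce=cv2.connectedComponentsWithStats(t.astype(np.uint8))
    for i in range(1,n):
        if st[i,4]>150: print('carton',ce[i],st[i],rect(C[lab==i]),C[lab==i][:,2].mean())
    fl=(z>.133)&(z<.146)&(u>110)&(u<250)&(v>190)&(v<282); print('floor',rect(C[fl]),fl.sum())
    hz=(z>.24)&(z<.26)&(u<115)&(v>150)&(v<280); print('house',rect(C[hz]))
    for nme,uv in dict(bottle=(155,347),green=(261,157),orange=(306,152),board=(200,150),bulb=(406,341)).items():
        uu,vv=uv; print(nme,C[vv,uu])
E
python3 meas.py
```

```text
tote ((554.7874755859375, -72.92100524902344), (237.64695739746094, 259.8108825683594), 88.25634002685547)
wallfar (array([5.8422852e-02, 9.9829191e-01, 6.6134167e+02, 2.9097897e+02],
      dtype=float32), 376, np.float64(150.68181973341092), np.float64(436.13652095498736))
wallnear (array([5.6460217e-02, 9.9840486e-01, 4.6153262e+02, 2.9715076e+02],
      dtype=float32), 355, np.float64(150.55810963443037), np.float64(436.1035279783481))
gate ((533.374267578125, 139.05105590820312), (7.570431232452393, 149.17196655273438), 84.4156723022461) 0.1907831512028043
knob [0.63097581 0.12831679 0.2526395 ] 86
carton [190.14874552 214.84498208] [ 172  200   38   31 1116] ((604.3003540039062, 250.503173828125), (86.12776947021484, 71.01520538330078), 89.99508666992188) 0.18970147642259935
carton [156.93177893 255.12953368] [ 137  239   41   33 1158] ((510.7242736816406, 325.24334716796875), (87.66031646728516, 70.52091217041016), 85.28851318359375) 0.189768670363038
carton [199.50262238 255.33391608] [ 180  239   40   34 1144] ((508.578857421875, 227.34033203125), (86.05702209472656, 70.97303009033203), 84.70675659179688) 0.19000721793886685
floor ((563.3353881835938, 297.01019287109375), (330.7870788574219, 210.21734619140625), 86.61048126220703) 5210
house ((599.4124755859375, 564.6982421875), (223.31582641601562, 293.7606506347656), 89.13790130615234)
bottle [0.30243127 0.32357615 0.19063633]
green [0.777058   0.09290533 0.08192674]
orange [ 0.77904591 -0.02294071  0.11053443]
board [0.80947563 0.25601588 0.05007174]
bulb [ 0.30341884 -0.25398978  0.11133646]
```

```bash
python3 - <<'E'
from h import *
from scipy.spatial.transform import Rotation as R
d=load('top'); C=cloud(d); hsv=cv2.cvtColor(d['color'],cv2.COLOR_RGB2HSV); H,S,V=[hsv[...,i].astype(int) for i in range(3)]; z=C[...,2]
v,u=np.mgrid[:480,:640]
a=np.array([.0575,.99834]); b=np.array([.99834,-.0575])
X=C[...,:2]@b*1e3-543.6; Y=C[...,:2]@a*1e3
def p(n,m): print(n,m.sum(),'X',np.percentile(X[m],[1,50,99]).round(1),'Y',np.percentile(Y[m],[1,50,99]).round(1))
w=(z>.163)&(z<.177)&(S<90)&(u<260)&(u>90)
p('far',w&(abs(X-100)<8)); p('near',w&(abs(X+100)<8)); p('div',(z>.158)&(z<.17)&(abs(X)<8)&(u>90)&(u<250))
p('floor',(z>.134)&(z<.146)&(abs(X)<90)&(u>100)&(u<250)&(S<60))
p('house',(z>.243)&(z<.257)&(u<150)&(v>150)&(v<280))
p('knob',(z>.24)&(z<.265)&(u>225)&(u<260)&(v<215)&(v>180))
g=(H>22)&(H<33)&(S>150)&(z>.178)&(z<.192)&(u>225)&(u<250)
p('gate',g); A=np.polyfit(X[g],Y[g],1); print('gate line',A, [ (x,np.median(Y[g&(abs(X-x)<8)]).round(1)) for x in(-80,-40,0,40,60)])
# knob via rays: dark blob circle centre
for n in('top',):
    o=ctrl.get_obs(); print(R.from_rotvec(o['tool_rot']).as_matrix().round(3))
for x,y in((-103,-11),(82,-11),(0,0)): pass
d2=load('scene'); C2=cloud(d2); X2=C2[...,:2]@b*1e3-543.6; Y2=C2[...,:2]@a*1e3; z2=C2[...,2]
k=(z2>.2)&(z2<.262)&(abs(X2-80)<25)&(abs(Y2-165)<40)
print('knob scene',k.sum(),np.percentile(X2[k],[5,50,95]),np.percentile(Y2[k],[5,50,95]),z2[k].max())
k=k&(z2>.25); print(k.sum(),X2[k].mean(),Y2[k].mean())
E
```

```text
far 385 X [ 96.7 100.  104.6] Y [190.9 329.8 493.1]
near 377 X [-104.9 -100.1  -96.3] Y [185.2 334.2 494.3]
div 323 X [-4.5 -0.1  6.5] Y [165.3 324.4 491.3]
floor 4506 X [-89.2  18.7  88.8] Y [184.9 383.4 474.3]
house 9827 X [-122.    14.9  166.3] Y [495.7 578.4 703.7]
knob 100 X [70.3 81.  92.4] Y [153.9 164.4 175.5]
gate 171 X [-92.  -21.2  53.9] Y [164.4 169.6 174.9]
gate line [-4.02032294e-02  1.68757496e+02] [(-80, np.float64(172.3)), (-40, np.float64(170.3)), (0, np.float64(168.3)), (40, np.float64(166.5)), (60, np.float64(166.0))]
[[-0.937  0.348 -0.001]
 [ 0.348  0.937 -0.002]
 [ 0.    -0.002 -1.   ]]
knob scene 229 [77.45511623 89.34837106 96.24155959] [154.94727755 159.99514282 172.80952712] 0.25763545948685906
70 85.57596396215239 165.36777861142608
```

```bash
cat > plan.py <<'E'
from h import *
from scipy.spatial.transform import Rotation as R
a=np.array([.0575,.99834]); b=np.array([.99834,-.0575]); X0,Y0=543.6,184.
def W(x,y): return ((x+X0)*b+(y+Y0)*a)/1e3     # tray mm -> world m
def T(p): p=np.asarray(p)[:2]*1e3; return p@b-X0,p@a-Y0
def state():
    o=ctrl.get_obs(); M=R.from_rotvec(o['tool_rot']).as_matrix(); p=o['tool_pos']
    print('t %.2f world %s tray %s z %.1f yaw_toolY %.2f F %s op %.3f grip %.1f q6 %.2f'%(o['t'],p.round(4),np.round(T(p),1),p[2]*1e3,np.degrees(np.arctan2(M[1,1],M[0,1])),np.round(o['contact_force'],1),o['opening'],o['grip_force'],o['q'][5])); return p,M
def go(w,z,yaw=None,n=None):
    "units needed to reach world w, z with tool-Y heading yaw; turn done first"
    p,M=state()
    dy=0 if yaw is None else (yaw-np.degrees(np.arctan2(M[1,1],M[0,1])))
    M2=R.from_euler('z',dy,degrees=True).as_matrix()@np.diag([1,1,1])@M
    v=M2.T@(np.array([w[0],w[1],z])-p)/.04
    print('-> turn z units %.2f, then total units %s'%(-dy/8,v.round(3)), 'rows>=',int(np.ceil(abs(v).max())))
E
python3 - <<'E'
from plan import *
d=load('top'); 
for uv in((236,299),(230,303),(222,318),(200,372)): print(uv,T(onz(d,*uv,.012)))
print(T((.5548,-.0729)))
go((.5512,-.1903),.30,88.26)
E
```

```text
(236, 299) (np.float64(-135.08749495157645), np.float64(4.207602663657468))
(230, 303) (np.float64(-145.98345737127022), np.float64(19.06298785179993))
(222, 318) (np.float64(-185.17113642341758), np.float64(37.24688243531881))
(200, 372) (np.float64(-322.9720694656529), np.float64(84.3692605818452))
(np.float64(14.470781999999872), np.float64(-224.87798600000002))
t 0.10 world [0.2174 0.5853 0.2079] tray [-360.2  412.8] z 207.9 yaw_toolY 69.61 F [-0.5  0.1 -0.5] op 0.085 grip 0.0 q6 -0.12
-> turn z units -2.33, then total units [ -8.929 -19.132  -2.27 ] rows>= 20
```

```bash
python3 - <<'E'
import cv2
i=cv2.imread('pics/top0.png')[180:380,60:300]; cv2.imwrite('pics/crop1.png',cv2.resize(i,(720,600),interpolation=cv2.INTER_CUBIC))
E
```

```text
(no output)
```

View pics/crop1.png

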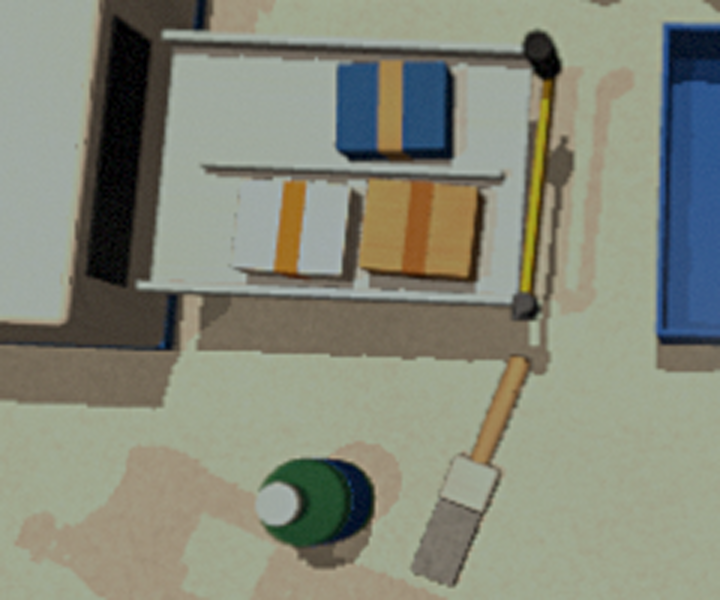

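The crop shows the brush handle tip near tray X≈-133, Y≈4, so I'll keep the tote at tray X≈+12. Now moving over its rear wall.

Request:
drive_tool --steps '[{"translation": [0,0,-0.76],"angular": [0,0,-0.78],"gripper": 1},{"translation": [0,0,-0.76],"angular": [0,0,-0.78],"gripper": 1},{"translation": [0,0,-0.76],"angular": [0,0,-0.77],"gripper": 1},{"translation": [-0.446,-0.957,0],"angular": [0,0,0],"gripper": 1},{"translation": [-0.446,-0.957,0],"angular": [0,0,0],"gripper": 1},{"translation": [-0.446,-0.957,0],"angular": [0,0,0],"gripper": 1},{"translation": [-0.446,-0.957,0],"angular": [0,0,0],"gripper": 1},{"translation": [-0.446,-0.957,0],"angular": [0,0,0],"gripper": 1}]'

```text
t: 1.1
tool_pos: [0.3012, 0.3904, 0.2996]
tool_rot: [-0.047, -3.141, 0.001]
contact_force: [0.8, 0.3, 1.0]
opening: 0.0852
grip_force: 0.0
```

Request:
drive_tool --steps '[{"translation": [-0.446,-0.957,0],"angular": [0,0,0],"gripper": 1},{"translation": [-0.446,-0.957,0],"angular": [0,0,0],"gripper": 1},{"translation": [-0.446,-0.957,0],"angular": [0,0,0],"gripper": 1},{"translation": [-0.446,-0.957,0],"angular": [0,0,0],"gripper": 1},{"translation": [-0.446,-0.957,0],"angular": [0,0,0],"gripper": 1},{"translation": [-0.446,-0.957,0],"angular": [0,0,0],"gripper": 1},{"translation": [-0.446,-0.957,0],"angular": [0,0,0],"gripper": 1},{"translation": [-0.446,-0.957,0],"angular": [0,0,0],"gripper": 1}]'

```text
t: 2.1
tool_pos: [0.4345, 0.08, 0.2998]
tool_rot: [-0.048, -3.141, -0.0]
contact_force: [0.9, 0.4, -0.1]
opening: 0.0852
grip_force: 0.0
```

Request:
drive_tool --steps '[{"translation": [-0.446,-0.957,0],"angular": [0,0,0],"gripper": 1},{"translation": [-0.446,-0.957,0],"angular": [0,0,0],"gripper": 1},{"translation": [-0.446,-0.957,0],"angular": [0,0,0],"gripper": 1},{"translation": [-0.446,-0.957,0],"angular": [0,0,0],"gripper": 1},{"translation": [-0.446,-0.957,0],"angular": [0,0,0],"gripper": 1},{"translation": [-0.446,-0.957,0],"angular": [0,0,0],"gripper": 1},{"translation": [-0.446,-0.957,0],"angular": [0,0,0],"gripper": 1},{"translation": [0,0,0],"angular": [0,0,0],"gripper": 1}]'

```text
t: 3.1
tool_pos: [0.551, -0.1922, 0.2987]
tool_rot: [-0.053, -3.139, -0.001]
contact_force: [0.1, 0.9, 0.2]
opening: 0.0853
grip_force: 0.0
```

```bash
python3 - <<'E'
from plan import *
go((.5512,-.1903),.075,88.26)
E
```

```text
t 3.10 world [ 0.551  -0.1922  0.2987] tray [  17.5 -344.2] z 298.7 yaw_toolY 88.08 F [0.1 0.9 0.2] op 0.085 grip 0.0 q6 -2.00
-> turn z units -0.02, then total units [-0.018  0.043  5.592] rows>= 6
```

Request:
drive_tool --steps '[{"translation": [0,0.04,0.8],"angular": [0,0,0],"gripper": 1},{"translation": [0,0,0.8],"angular": [0,0,0],"gripper": 1},{"translation": [0,0,0.8],"angular": [0,0,0],"gripper": 1},{"translation": [0,0,0.8],"angular": [0,0,0],"gripper": 1},{"translation": [0,0,0.8],"angular": [0,0,0],"gripper": 1},{"translation": [0,0,0.8],"angular": [0,0,0],"gripper": 1},{"translation": [0,0,0.8],"angular": [0,0,0],"gripper": 1},{"translation": [0,0,0],"angular": [0,0,0],"gripper": 1}]'

```text
t: 4.1
tool_pos: [0.5483, -0.1865, 0.0729]
tool_rot: [-0.047, -3.135, -0.005]
contact_force: [0.4, 0.2, 0.3]
opening: 0.0852
grip_force: 0.0
```

Request:
drive_tool --steps '[{"translation": [0,0,0],"angular": [0,0,0],"gripper": 0},{"translation": [0,0,0],"angular": [0,0,0],"gripper": 0},{"translation": [0,0,0],"angular": [0,0,0],"gripper": 0},{"translation": [0,0,0],"angular": [0,0,0],"gripper": 0},{"translation": [0,0,0],"angular": [0,0,0],"gripper": 0},{"translation": [0,0,0],"angular": [0,0,0],"gripper": 0},{"translation": [0,0,0],"angular": [0,0,0],"gripper": 0}]' --force 25

```text
t: 4.97
tool_pos: [0.5515, -0.1891, 0.0769]
tool_rot: [0.048, 3.14, -0.001]
contact_force: [-1.2, -1.4, 4.9]
opening: 0.004
grip_force: 28.9
```

```bash
python3 - <<'E'
from plan import *
p,M=state(); x,y=T(p)
# slide 100 mm along tray +Y, shift X toward +12, heading 86.7
go(W(12,y+100),p[2],86.7)
E
```

```text
t 4.97 world [ 0.5515 -0.1891  0.0769] tray [  17.8 -341.1] z 76.9 yaw_toolY 88.25 F [-1.2 -1.4  4.9] op 0.004 grip 28.9 q6 -2.00
t 4.97 world [ 0.5515 -0.1891  0.0769] tray [  17.8 -341.1] z 76.9 yaw_toolY 88.25 F [-1.2 -1.4  4.9] op 0.004 grip 28.9 q6 -2.00
-> turn z units 0.19, then total units [ 1.46e-01  2.50e+00 -2.00e-03] rows>= 3
```

Request:
drive_tool --steps '[{"translation": [0.02,0.4,0],"angular": [0,0,0.1],"gripper": 0},{"translation": [0.03,0.4,0],"angular": [0,0,0.09],"gripper": 0},{"translation": [0.03,0.4,0],"angular": [0,0,0],"gripper": 0},{"translation": [0.03,0.4,0],"angular": [0,0,0],"gripper": 0},{"translation": [0.03,0.4,0],"angular": [0,0,0],"gripper": 0},{"translation": [0,0.4,0],"angular": [0,0,0],"gripper": 0},{"translation": [0,0.1,0],"angular": [0,0,0],"gripper": 0}]'

```text
t: 5.85
tool_pos: [0.551, -0.0879, 0.0769]
tool_rot: [0.087, 3.139, -0.002]
contact_force: [0.3, -4.5, 5.1]
opening: 0.004
grip_force: 29.0
```

Request:
drive_tool --steps '[{"translation": [0,0.1,0],"angular": [0,0,0],"gripper": 0},{"translation": [0,0.1,0],"angular": [0,0,0],"gripper": 0},{"translation": [0,0.1,0],"angular": [0,0,0],"gripper": 0}]'

```text
t: 6.22
tool_pos: [0.5516, -0.0768, 0.0769]
tool_rot: [0.089, 3.139, -0.003]
contact_force: [-0.4, -5.4, 4.9]
opening: 0.0043
grip_force: 29.0
```

```bash
python3 - <<'E'
from plan import *
state()
E
```

```text
t 6.22 world [ 0.5516 -0.0768  0.0769] tray [  11.5 -229. ] z 76.9 yaw_toolY 86.76 F [-0.4 -5.4  4.9] op 0.004 grip 29.0 q6 -1.78
```

Request:
drive_tool --steps '[{"translation": [0,0.1,0],"angular": [0,0,0],"gripper": 0},{"translation": [0,0.1,0],"angular": [0,0,0],"gripper": 0}]'

```text
t: 6.48
tool_pos: [0.5521, -0.0689, 0.0769]
tool_rot: [0.089, 3.139, -0.003]
contact_force: [0.4, -5.8, 5.6]
opening: 0.0039
grip_force: 29.0
```

Request:
drive_tool --steps '[{"translation": [0,0.1,0],"angular": [0,0,0],"gripper": 0},{"translation": [0,0.1,0],"angular": [0,0,0],"gripper": 0}]'

```text
t: 6.72
tool_pos: [0.5525, -0.0609, 0.0769]
tool_rot: [0.089, 3.139, -0.003]
contact_force: [0.1, -6.1, 4.7]
opening: 0.0039
grip_force: 29.0
```

Request:
drive_tool --steps '[{"translation": [0,0.1,0],"angular": [0,0,0],"gripper": 0},{"translation": [0,0.1,0],"angular": [0,0,0],"gripper": 0}]'

```text
t: 6.98
tool_pos: [0.5528, -0.0573, 0.0769]
tool_rot: [0.087, 3.14, -0.019]
contact_force: [-1.0, -26.8, 2.9]
opening: 0.0037
grip_force: 28.8
```

Request:
drive_tool --steps '[{"translation": [0,-0.06,0],"angular": [0,0,0],"gripper": 0},{"translation": [0,0,0],"angular": [0,0,0],"gripper": 0}]'

```text
t: 7.22
tool_pos: [0.5528, -0.0573, 0.0769]
tool_rot: [0.089, 3.139, -0.008]
contact_force: [-0.6, -11.4, 4.4]
opening: 0.0045
grip_force: 29.0
```

Request:
drive_tool --steps '[{"translation": [0,0,0],"angular": [0,0,0],"gripper": 1},{"translation": [0,0,0],"angular": [0,0,0],"gripper": 1},{"translation": [0,0,0],"angular": [0,0,0],"gripper": 1},{"translation": [0,0,0],"angular": [0,0,0],"gripper": 1}]'

```text
t: 7.72
tool_pos: [0.5522, -0.0545, 0.0758]
tool_rot: [-0.089, -3.14, -0.001]
contact_force: [-0.3, -0.3, -0.4]
opening: 0.0761
grip_force: 0.0
```

Request:
drive_tool --steps '[{"translation": [0,0,-0.9],"angular": [0,0,0],"gripper": 1},{"translation": [0,0,-0.9],"angular": [0,0,0],"gripper": 1},{"translation": [0,0,-0.9],"angular": [0,0,0],"gripper": 1},{"translation": [0,0,-0.9],"angular": [0,0,0],"gripper": 1},{"translation": [0,0,-0.9],"angular": [0,0,0],"gripper": 1},{"translation": [0,0,-0.9],"angular": [0,0,0],"gripper": 1},{"translation": [0,0,0],"angular": [0,0,0],"gripper": 1}]'

```text
t: 8.6
tool_pos: [0.5541, -0.0551, 0.2965]
tool_rot: [0.089, 3.133, -0.002]
contact_force: [-0.4, 0.6, 0.1]
opening: 0.0854
grip_force: 0.0
```

```bash
python3 - <<'E'
from plan import *
import meas
d=grab('top','top1'); o=meas.run(d)[-1]['tote']; print(o, T(np.array(o[0])/1e3))
go(W(82,-19),.29,84.4)
E
```

```text
((558.2489013671875, 59.846229553222656), (236.8892822265625, 258.6710510253906), 86.70391082763672) (np.float64(10.281049991607688), np.float64(-92.15380335922242))
t 8.65 world [ 0.5531 -0.055   0.2938] tray [  11.8 -207.1] z 293.8 yaw_toolY 86.75 F [-0.1 -0.4  0.2] op 0.085 grip 0.0 q6 -1.75
-> turn z units 0.29, then total units [-1.565  4.768  0.099] rows>= 5
```

View pics/top1.png

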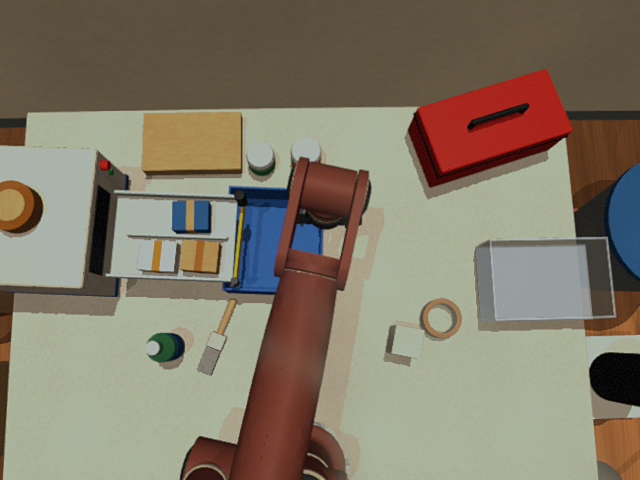

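The tote is squared up under the tray against the stop, and the brush tip at (233,300) hasn't moved. Next is the gate knob.

Request:
drive_tool --steps '[{"translation": [0,0,0],"angular": [0,0,0.29],"gripper": 1},{"translation": [-0.313,0.954,0],"angular": [0,0,0],"gripper": 1},{"translation": [-0.313,0.954,0],"angular": [0,0,0],"gripper": 1},{"translation": [-0.313,0.954,0],"angular": [0,0,0],"gripper": 1},{"translation": [-0.313,0.954,0],"angular": [0,0,0],"gripper": 1},{"translation": [-0.313,0.954,0],"angular": [0,0,0],"gripper": 1},{"translation": [0,0,0],"angular": [0,0,0],"gripper": 1},{"translation": [0,0,0],"angular": [0,0,0],"gripper": 1}]'

```text
t: 9.65
tool_pos: [0.6326, 0.1285, 0.2904]
tool_rot: [-0.153, -3.135, 0.001]
contact_force: [-0.4, -0.0, 0.3]
opening: 0.0854
grip_force: 0.0
```

```bash
python3 - <<'E'
from plan import *
go(W(82,-19),.20,84.4)
E
```

```text
t 9.65 world [0.6326 0.1285 0.2904] tray [ 80.6 -19.4] z 290.4 yaw_toolY 84.42 F [-0.4 -0.   0.3] op 0.085 grip 0.0 q6 -1.39
-> turn z units 0.00, then total units [-0.041  0.013  2.261] rows>= 3
```

Request:
drive_tool --steps '[{"translation": [-0.04,0,0.55],"angular": [0,0,0],"gripper": 1},{"translation": [0,0,0.57],"angular": [0,0,0],"gripper": 1},{"translation": [0,0,0.57],"angular": [0,0,0],"gripper": 1},{"translation": [0,0,0.57],"angular": [0,0,0],"gripper": 1}]'

```text
t: 10.15
tool_pos: [0.6343, 0.1283, 0.1992]
tool_rot: [-0.154, -3.136, 0.0]
contact_force: [0.2, -0.9, -0.3]
opening: 0.0853
grip_force: 0.0
```

Request:
drive_tool --steps '[{"translation": [0,0,0],"angular": [0,0,0],"gripper": 0},{"translation": [0,0,0],"angular": [0,0,0],"gripper": 0},{"translation": [0,0,0],"angular": [0,0,0],"gripper": 0},{"translation": [0,0,0],"angular": [0,0,0],"gripper": 0},{"translation": [0,0,0],"angular": [0,0,0],"gripper": 0},{"translation": [0,0,0],"angular": [0,0,0],"gripper": 0}]' --force 20

```text
t: 10.9
tool_pos: [0.6358, 0.1288, 0.2034]
tool_rot: [0.153, 3.135, 0.001]
contact_force: [0.0, -0.0, 5.9]
opening: 0.023
grip_force: 22.2
```

Request:
drive_tool --steps '[{"translation": [0.045,-0.644,0],"angular": [0,0,1],"gripper": 0},{"translation": [0.045,-0.644,0],"angular": [0,0,1],"gripper": 0}]'

```text
t: 11.15
tool_pos: [0.6232, 0.0785, 0.2034]
tool_rot: [0.594, 3.084, 0.001]
contact_force: [-3.9, 1.6, 8.4]
opening: 0.0234
grip_force: 22.5
```

```bash
python3 - <<'E'
from plan import *
p,M=state(); x,y=T(p); print(np.hypot(x+103,y+11),np.degrees(np.arctan2(-y-11,x+103)))
E
```

```text
t 11.15 world [0.6232 0.0785 0.2034] tray [ 74.  -69.7] z 203.4 yaw_toolY 68.21 F [-3.9  1.6  8.4] op 0.023 grip 22.5 q6 -1.18
186.51772156714986 18.359116652825325
```

Request:
drive_tool --steps '[{"translation": [0.045,-0.644,0],"angular": [0,0,1],"gripper": 0},{"translation": [0.045,-0.644,0],"angular": [0,0,1],"gripper": 0},{"translation": [0.045,-0.644,0],"angular": [0,0,1],"gripper": 0},{"translation": [0.045,-0.644,0],"angular": [0,0,1],"gripper": 0},{"translation": [0.045,-0.644,0],"angular": [0,0,1],"gripper": 0}]'

```text
t: 11.78
tool_pos: [0.5383, -0.0152, 0.2033]
tool_rot: [-1.613, -2.695, -0.005]
contact_force: [-3.8, 7.2, 9.4]
opening: 0.0235
grip_force: 22.7
```

Request:
drive_tool --steps '[{"translation": [0.045,-0.644,0],"angular": [0,0,1],"gripper": 0},{"translation": [0.045,-0.644,0],"angular": [0,0,1],"gripper": 0},{"translation": [0.045,-0.644,0],"angular": [0,0,1],"gripper": 0},{"translation": [0.045,-0.644,0],"angular": [0,0,1],"gripper": 0},{"translation": [0,0,0],"angular": [0,0,0],"gripper": 0}]'

```text
t: 12.4
tool_pos: [0.4389, -0.036, 0.2034]
tool_rot: [-2.289, -2.15, -0.009]
contact_force: [0.3, 8.6, 6.4]
opening: 0.0233
grip_force: 22.5
```

```bash
python3 - <<'E'
from plan import *
p,M=state(); x,y=T(p); print(np.hypot(x+103,y+11),np.degrees(np.arctan2(-y-11,x+103)))
E
```

```text
t 12.40 world [ 0.4389 -0.036   0.2034] tray [-103.4 -194.7] z 203.4 yaw_toolY -3.60 F [0.3 8.6 6.4] op 0.023 grip 22.5 q6 -0.19
183.68640845159865 90.10960660782568
```

Request:
drive_tool --steps '[{"translation": [0,0,0],"angular": [0,0,0],"gripper": 1},{"translation": [0,0,0],"angular": [0,0,0],"gripper": 1},{"translation": [0,0,0],"angular": [0,0,0],"gripper": 1},{"translation": [0,0,-0.75],"angular": [0,0,0],"gripper": 0.48},{"translation": [0,0,-0.75],"angular": [0,0,0],"gripper": 0.48},{"translation": [0,0,-0.75],"angular": [0,0,0],"gripper": 0.48},{"translation": [0,0,-0.75],"angular": [0,0,0],"gripper": 0.48},{"translation": [0,0,0],"angular": [0,0,0],"gripper": 0.48}]'

```text
t: 13.4
tool_pos: [0.4403, -0.0385, 0.3244]
tool_rot: [2.287, 2.148, 0.004]
contact_force: [0.3, -0.1, 0.3]
opening: 0.0413
grip_force: 0.0
```

```bash
python3 - <<'E'
from plan import *
go(W(48,175),.32,-3.3)
E
```

```text
t 13.40 world [ 0.4403 -0.0385  0.3244] tray [-101.8 -197.1] z 324.4 yaw_toolY -3.60 F [ 0.3 -0.1  0.3] op 0.041 grip 0.0 q6 -0.19
-> turn z units -0.04, then total units [9.303 3.744 0.117] rows>= 10
```

Request:
drive_tool --steps '[{"translation": [0.93,0.374,0],"angular": [0,0,-0.04],"gripper": 0.48},{"translation": [0.93,0.374,0],"angular": [0,0,0],"gripper": 0.48},{"translation": [0.93,0.374,0],"angular": [0,0,0],"gripper": 0.48},{"translation": [0.93,0.374,0],"angular": [0,0,0],"gripper": 0.48},{"translation": [0.93,0.374,0],"angular": [0,0,0],"gripper": 0.48},{"translation": [0.93,0.374,0],"angular": [0,0,0],"gripper": 0.48},{"translation": [0.93,0.374,0],"angular": [0,0,0],"gripper": 0.48},{"translation": [0.93,0.374,0],"angular": [0,0,0],"gripper": 0.48}]'

```text
t: 14.4
tool_pos: [0.5757, 0.2532, 0.3192]
tool_rot: [-2.283, -2.156, 0.005]
contact_force: [1.5, -0.6, 0.4]
opening: 0.0409
grip_force: 0.0
```

Request:
drive_tool --steps '[{"translation": [0.93,0.374,0],"angular": [0,0,0],"gripper": 0.48},{"translation": [0.93,0.374,0],"angular": [0,0,0],"gripper": 0.48},{"translation": [0,0,0.5],"angular": [0,0,0],"gripper": 0.48},{"translation": [0,0,0.5],"angular": [0,0,0],"gripper": 0.48}]'

```text
t: 14.9
tool_pos: [0.6092, 0.3241, 0.2785]
tool_rot: [-2.283, -2.157, 0.005]
contact_force: [-0.8, -0.5, -0.7]
opening: 0.0412
grip_force: 0.0
```

```bash
python3 - <<'E'
from plan import *
go(W(48,172),.150,-3.3)
d=grab('top'); C=cloud(d); z=C[...,2]; hsv=cv2.cvtColor(d['color'],cv2.COLOR_RGB2HSV)
w=grab('wrist','wrist1')
E
```

```text
t 14.90 world [0.6092 0.3241 0.2785] tray [ 45.9 174.5] z 278.5 yaw_toolY -3.27 F [-0.8 -0.5 -0.7] op 0.041 grip 0.0 q6 0.44
-> turn z units 0.00, then total units [-0.058  0.061  3.213] rows>= 4
```

View pics/wrist1.png

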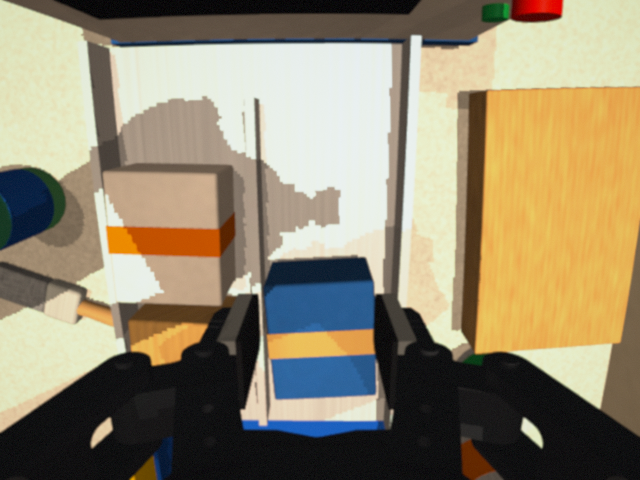

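The wrist view shows the blue carton at about (320,330) in the far lane, and white (170,235) ahead of brown (170,330) in the near lane. The gripper is behind blue by the numbers. Descending, then pushing.

Request:
drive_tool --steps '[{"translation": [0,0.06,0.64],"angular": [0,0,0],"gripper": 0.48},{"translation": [0,0,0.64],"angular": [0,0,0],"gripper": 0.48},{"translation": [0,0,0.64],"angular": [0,0,0],"gripper": 0.48},{"translation": [0,0,0.64],"angular": [0,0,0],"gripper": 0.48},{"translation": [0,0,0.64],"angular": [0,0,0],"gripper": 0.48},{"translation": [0,0,0],"angular": [0,0,0],"gripper": 0.48}]'

```text
t: 15.75
tool_pos: [0.6104, 0.3229, 0.1509]
tool_rot: [-2.284, -2.155, 0.008]
contact_force: [-0.8, 0.9, -0.7]
opening: 0.0408
grip_force: 0.0
```

Request:
drive_tool --steps '[{"translation": [-0.5,0,0],"angular": [0,0,0],"gripper": 0.48},{"translation": [-0.5,0,0],"angular": [0,0,0],"gripper": 0.48}]'

```text
t: 16.0
tool_pos: [0.6109, 0.2834, 0.1559]
tool_rot: [2.283, 2.156, 0.004]
contact_force: [0.5, 2.0, 0.8]
opening: 0.0409
grip_force: 0.5
```

```bash
python3 - <<'E'
from plan import *
go(W(50,-20),.150,-3.3)
E
```

```text
t 16.00 world [0.6109 0.2834 0.1559] tray [ 49.9 134.1] z 155.9 yaw_toolY -3.28 F [0.5 2.  0.8] op 0.041 grip 0.5 q6 0.38
-> turn z units 0.00, then total units [-3.852e+00  1.000e-03  1.440e-01] rows>= 4
```

Request:
drive_tool --steps '[{"translation": [-0.5,0,0],"angular": [0,0,0],"gripper": 0.48},{"translation": [-0.5,0,0],"angular": [0,0,0],"gripper": 0.48},{"translation": [-0.5,0,0],"angular": [0,0,0],"gripper": 0.48},{"translation": [-0.5,0,0],"angular": [0,0,0],"gripper": 0.48}]'

```text
t: 16.5
tool_pos: [0.6053, 0.2033, 0.1539]
tool_rot: [2.284, 2.157, -0.0]
contact_force: [0.6, 0.9, 0.3]
opening: 0.0411
grip_force: 0.4
```

Request:
drive_tool --steps '[{"translation": [-0.6,0,0],"angular": [0,0,0],"gripper": 0.48},{"translation": [-0.6,0,0],"angular": [0,0,0],"gripper": 0.48},{"translation": [-0.6,0,0],"angular": [0,0,0],"gripper": 0.48},{"translation": [-0.5,0,0],"angular": [0,0,0],"gripper": 0.48},{"translation": [0,0,0],"angular": [0,0,0],"gripper": 0.48}]'

```text
t: 17.12
tool_pos: [0.6001, 0.1113, 0.1536]
tool_rot: [-2.286, -2.155, 0.001]
contact_force: [0.5, 0.2, 0.2]
opening: 0.0415
grip_force: 0.0
```

```bash
python3 - <<'E'
from plan import *
state(); d=grab('scene'); i=d['color'][130:370,220:540,::-1]; cv2.imwrite('pics/s1.png',cv2.resize(i,(640,480)))
go(W(-50,-15),.30,-3.3)
E
```

```text
t 17.12 world [0.6001 0.1113 0.1536] tray [ 49.1 -38.4] z 153.6 yaw_toolY -3.39 F [0.5 0.2 0.2] op 0.042 grip 0.0 q6 0.12
t 17.18 world [0.6001 0.1123 0.1537] tray [ 49.1 -37.4] z 153.7 yaw_toolY -3.34 F [0.4 1.1 0.1] op 0.041 grip 0.0 q6 0.12
-> turn z units -0.00, then total units [ 0.561 -2.478 -3.657] rows>= 4
```

View pics/s1.png

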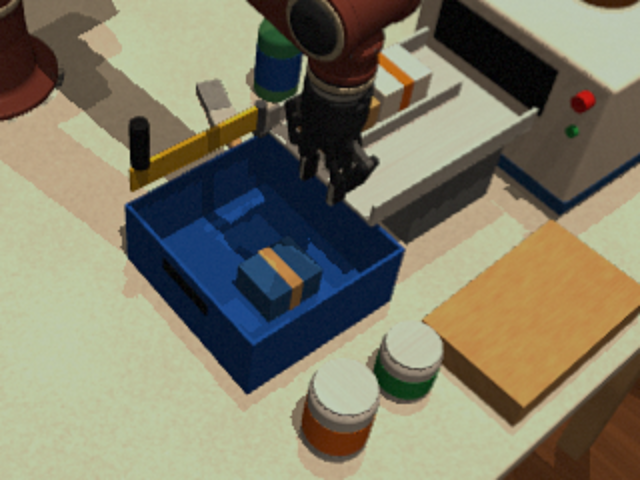

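The blue carton is lying in the tote at (280,280), with the gate open along the left. The near lane is next.

Request:
drive_tool --steps '[{"translation": [0,0,-0.8],"angular": [0,0,0],"gripper": 0.48},{"translation": [0,0,-0.8],"angular": [0,0,0],"gripper": 0.48},{"translation": [0,0,-0.8],"angular": [0,0,0],"gripper": 0.48},{"translation": [0,0,-0.8],"angular": [0,0,0],"gripper": 0.48},{"translation": [0,0,0],"angular": [0,0,0],"gripper": 0.48}]'

```text
t: 17.8
tool_pos: [0.6018, 0.1139, 0.2857]
tool_rot: [2.28, 2.156, 0.008]
contact_force: [-0.2, -0.1, -0.1]
opening: 0.0415
grip_force: 0.0
```

```bash
python3 - <<'E'
from plan import *
go(W(-52,240),.28,-3.3)
E
```

```text
t 17.80 world [0.6018 0.1139 0.2857] tray [ 50.7 -35.7] z 285.7 yaw_toolY -3.19 F [-0.2 -0.1 -0.1] op 0.041 grip 0.0 q6 0.12
-> turn z units 0.01, then total units [ 6.892 -2.568  0.133] rows>= 7
```

Request:
drive_tool --steps '[{"translation": [0.984,-0.367,0],"angular": [0,0,0.01],"gripper": 0.48},{"translation": [0.984,-0.367,0],"angular": [0,0,0],"gripper": 0.48},{"translation": [0.984,-0.367,0],"angular": [0,0,0],"gripper": 0.48},{"translation": [0.984,-0.367,0],"angular": [0,0,0],"gripper": 0.48},{"translation": [0.984,-0.367,0],"angular": [0,0,0],"gripper": 0.48},{"translation": [0.984,-0.367,0],"angular": [0,0,0],"gripper": 0.48},{"translation": [0.984,-0.367,0],"angular": [0,0,0],"gripper": 0.48},{"translation": [0,0,0],"angular": [0,0,0],"gripper": 0.48}]'

```text
t: 18.8
tool_pos: [0.5116, 0.3964, 0.2795]
tool_rot: [-2.28, -2.16, 0.005]
contact_force: [-0.7, 0.1, -0.6]
opening: 0.041
grip_force: 0.0
```

```bash
python3 - <<'E'
from plan import *
go(W(-51,240),.150,-3.3)
E
```

```text
t 18.80 world [0.5116 0.3964 0.2795] tray [-55.6 241.1] z 279.5 yaw_toolY -3.08 F [-0.7  0.1 -0.6] op 0.041 grip 0.0 q6 0.60
-> turn z units 0.03, then total units [-0.025  0.125  3.236] rows>= 4
```

Descend, then push until contact with the row of cartons and on to the lip.

Request:
drive_tool --steps '[{"translation": [0,0.12,0.64],"angular": [0,0,0.03],"gripper": 0.48},{"translation": [0,0,0.64],"angular": [0,0,0],"gripper": 0.48},{"translation": [0,0,0.64],"angular": [0,0,0],"gripper": 0.48},{"translation": [0,0,0.64],"angular": [0,0,0],"gripper": 0.48},{"translation": [0,0,0.62],"angular": [0,0,0],"gripper": 0.48},{"translation": [0,0,0],"angular": [0,0,0],"gripper": 0.48}]'

```text
t: 19.55
tool_pos: [0.5165, 0.3919, 0.1505]
tool_rot: [-2.289, -2.149, 0.011]
contact_force: [0.4, 0.3, -0.1]
opening: 0.041
grip_force: 0.0
```

Request:
drive_tool --steps '[{"translation": [-0.5,0,0],"angular": [0,0,0],"gripper": 0.48},{"translation": [-0.5,0,0],"angular": [0,0,0],"gripper": 0.48},{"translation": [-0.5,0,0],"angular": [0,0,0],"gripper": 0.48},{"translation": [-0.5,0,0],"angular": [0,0,0],"gripper": 0.48}]'

```text
t: 20.05
tool_pos: [0.514, 0.3128, 0.156]
tool_rot: [2.29, 2.15, 0.004]
contact_force: [0.1, 4.0, 3.0]
opening: 0.0409
grip_force: 1.7
```

```bash
python3 - <<'E'
from plan import *
go(W(-50,-38),.150,-3.3)
E
```

```text
t 20.05 world [0.514  0.3128 0.156 ] tray [-48.5 157.8] z 156.0 yaw_toolY -3.61 F [0.1 4.  3. ] op 0.041 grip 1.7 q6 0.49
-> turn z units -0.04, then total units [-4.895 -0.039  0.141] rows>= 5
```

Request:
drive_tool --steps '[{"translation": [-0.6,0,0.03],"angular": [0,0,-0.04],"gripper": 0.48},{"translation": [-0.6,0,0.03],"angular": [0,0,0],"gripper": 0.48},{"translation": [-0.6,0,0],"angular": [0,0,0],"gripper": 0.48}]'

```text
t: 20.42
tool_pos: [0.5092, 0.2404, 0.1529]
tool_rot: [2.284, 2.157, 0.001]
contact_force: [1.2, 0.6, 1.5]
opening: 0.0409
grip_force: 0.8
```

```bash
python3 - <<'E'
from plan import *
go(W(-50,-38),.150,-3.3); d=grab('scene'); i=d['color'][130:370,220:540,::-1]; cv2.imwrite('pics/s2.png',cv2.resize(i,(640,480)))
E
```

```text
t 20.43 world [0.5092 0.2404 0.1529] tray [-49.1  85.3] z 152.9 yaw_toolY -3.28 F [1.2 0.6 1.5] op 0.041 grip 0.8 q6 0.37
-> turn z units 0.00, then total units [-3.082 -0.024  0.071] rows>= 4
```

View pics/s2.png

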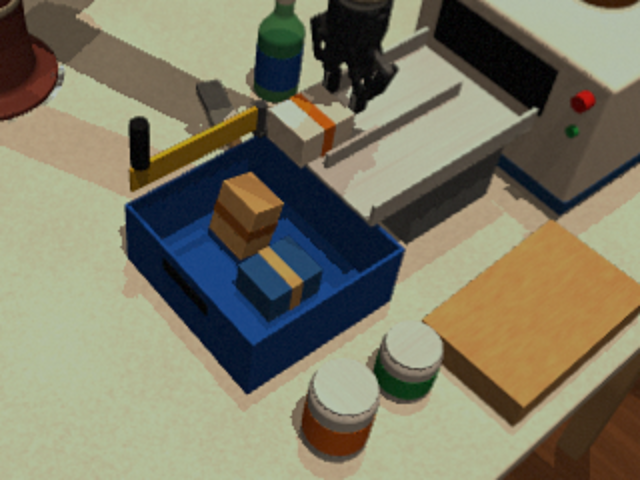

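Brown has just gone over and stands tilted in the tote at (245,215). White (310,130) is at the lip, so I'll continue.

Request:
drive_tool --steps '[{"translation": [0,0,0],"angular": [0,0,0],"gripper": 0.48},{"translation": [0,0,0],"angular": [0,0,0],"gripper": 0.48},{"translation": [-0.5,0,0],"angular": [0,0,0],"gripper": 0.48},{"translation": [-0.5,0,0],"angular": [0,0,0],"gripper": 0.48},{"translation": [-0.6,0,0],"angular": [0,0,0],"gripper": 0.48},{"translation": [-0.6,0,0],"angular": [0,0,0],"gripper": 0.48},{"translation": [-0.5,0,0],"angular": [0,0,0],"gripper": 0.48},{"translation": [0,0,0],"angular": [0,0,0],"gripper": 0.48}]'

```text
t: 21.48
tool_pos: [0.5028, 0.1323, 0.152]
tool_rot: [2.287, 2.154, -0.001]
contact_force: [-1.2, 0.3, 0.3]
opening: 0.0412
grip_force: 0.0
```

```bash
python3 - <<'E'
from plan import *
go(W(-50,-38),.150,-3.3); d=grab('scene'); i=d['color'][130:370,220:540,::-1]; cv2.imwrite('pics/s3.png',cv2.resize(i,(640,480)))
E
```

```text
t 21.48 world [0.5028 0.1323 0.152 ] tray [-49.2 -23. ] z 152.0 yaw_toolY -3.42 F [-1.2  0.3  0.3] op 0.041 grip 0.0 q6 0.17
-> turn z units -0.01, then total units [-0.375 -0.019  0.051] rows>= 1
```

View pics/s3.png

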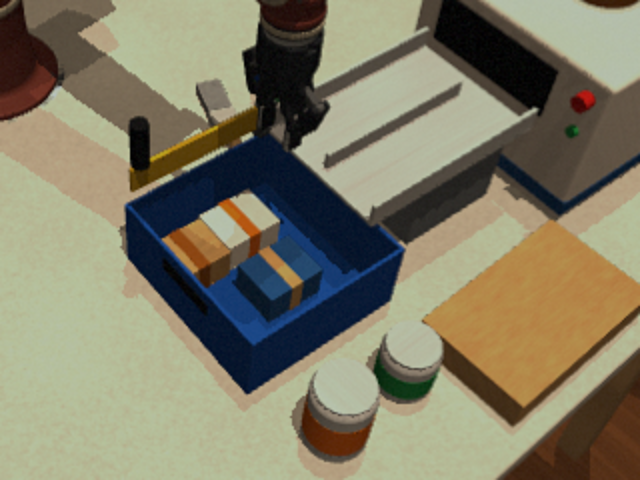

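All three cartons are in the tote: white (240,225), brown (200,250) and blue (280,280). Now I'll shut the gate.

Request:
drive_tool --steps '[{"translation": [0,0,-0.9],"angular": [0,0,0],"gripper": 0.6},{"translation": [0,0,-0.9],"angular": [0,0,0],"gripper": 0.8},{"translation": [0,0,-0.9],"angular": [0,0,0],"gripper": 1},{"translation": [0,0,-0.9],"angular": [0,0,0],"gripper": 1},{"translation": [0,0,0],"angular": [0,0,0],"gripper": 1}]'

```text
t: 22.15
tool_pos: [0.5047, 0.1348, 0.3003]
tool_rot: [2.28, 2.155, 0.009]
contact_force: [-0.1, 0.4, 0.3]
opening: 0.0855
grip_force: 0.0
```

```bash
python3 - <<'E'
from plan import *
go(W(-103,-195),.295,-3.6)
d=load('scene'); C=cloud(d); P=C[...,:2]@np.stack([b,a],1)*1e3-[X0,Y0]; z=C[...,2]
k=(z>.2)&(z<.262)&(abs(P[...,0]+103)<30)&(abs(P[...,1]+196)<30); print(k.sum(),P[k].mean(0)); k&=z>.25; print(k.sum(),P[k].mean(0))
E
```

```text
t 22.15 world [0.5047 0.1348 0.3003] tray [-47.5 -20.4] z 300.3 yaw_toolY -3.22 F [-0.1  0.4  0.3] op 0.086 grip 0.0 q6 0.17
-> turn z units 0.05, then total units [-4.372 -1.365  0.118] rows>= 5
221 [ -97.92346868 -197.20814013]
67 [-102.28560685 -194.24549415]
```

Request:
drive_tool --steps '[{"translation": [-0.875,-0.273,0],"angular": [0,0,0.05],"gripper": 1},{"translation": [-0.875,-0.273,0],"angular": [0,0,0],"gripper": 1},{"translation": [-0.875,-0.273,0],"angular": [0,0,0],"gripper": 1},{"translation": [-0.875,-0.273,0],"angular": [0,0,0],"gripper": 1},{"translation": [-0.875,-0.273,0],"angular": [0,0,0],"gripper": 1},{"translation": [0,0,0],"angular": [0,0,0],"gripper": 1},{"translation": [0,0,0],"angular": [0,0,0],"gripper": 1}]'

```text
t: 23.02
tool_pos: [0.4375, -0.0365, 0.2953]
tool_rot: [-2.29, -2.149, 0.0]
contact_force: [0.1, 0.2, -0.6]
opening: 0.0853
grip_force: 0.0
```

```bash
python3 - <<'E'
from plan import *
go(W(-103,-195),.203,-3.6)
E
```

```text
t 23.02 world [ 0.4375 -0.0365  0.2953] tray [-104.7 -195.3] z 295.3 yaw_toolY -3.65 F [ 0.1  0.2 -0.6] op 0.085 grip 0.0 q6 -0.19
-> turn z units -0.01, then total units [0.007 0.045 2.307] rows>= 3
```

Request:
drive_tool --steps '[{"translation": [0,0.04,0.57],"angular": [0,0,0],"gripper": 1},{"translation": [0,0,0.57],"angular": [0,0,0],"gripper": 1},{"translation": [0,0,0.57],"angular": [0,0,0],"gripper": 1},{"translation": [0,0,0.57],"angular": [0,0,0],"gripper": 1}]'

```text
t: 23.52
tool_pos: [0.4394, -0.0359, 0.2037]
tool_rot: [-2.288, -2.151, 0.0]
contact_force: [0.3, -0.1, 0.3]
opening: 0.0853
grip_force: 0.0
```

Request:
drive_tool --steps '[{"translation": [0,0,0],"angular": [0,0,0],"gripper": 0},{"translation": [0,0,0],"angular": [0,0,0],"gripper": 0},{"translation": [0,0,0],"angular": [0,0,0],"gripper": 0},{"translation": [0,0,0],"angular": [0,0,0],"gripper": 0},{"translation": [0,0,0],"angular": [0,0,0],"gripper": 0},{"translation": [0,0,0],"angular": [0,0,0],"gripper": 0}]' --force 20

```text
t: 24.28
tool_pos: [0.4399, -0.0372, 0.2063]
tool_rot: [2.29, 2.148, 0.003]
contact_force: [-0.4, 1.6, 6.3]
opening: 0.023
grip_force: 22.1
```

Request:
drive_tool --steps '[{"translation": [0.045,0.644,0],"angular": [0,0,-1],"gripper": 0},{"translation": [0.045,0.644,0],"angular": [0,0,-1],"gripper": 0},{"translation": [0.045,0.644,0],"angular": [0,0,-1],"gripper": 0},{"translation": [0.045,0.644,0],"angular": [0,0,-1],"gripper": 0},{"translation": [0.045,0.644,0],"angular": [0,0,-1],"gripper": 0}]'

```text
t: 24.9
tool_pos: [0.5621, -0.0017, 0.2063]
tool_rot: [1.412, 2.805, 0.0]
contact_force: [-3.2, 1.5, 7.1]
opening: 0.0229
grip_force: 22.3
```

Request:
drive_tool --steps '[{"translation": [0.045,0.644,0],"angular": [0,0,-1],"gripper": 0},{"translation": [0.045,0.644,0],"angular": [0,0,-1],"gripper": 0},{"translation": [0.045,0.644,0],"angular": [0,0,-1],"gripper": 0},{"translation": [0.045,0.644,0],"angular": [0,0,-1],"gripper": 0},{"translation": [0.045,0.644,0],"angular": [0,0,-1],"gripper": 0}]'

```text
t: 25.52
tool_pos: [0.6326, 0.1038, 0.2064]
tool_rot: [0.368, 3.116, -0.001]
contact_force: [-0.8, -1.1, 5.6]
opening: 0.0233
grip_force: 22.2
```

```bash
python3 - <<'E'
from plan import *
p,M=state(); x,y=T(p); print(np.hypot(x+103,y+11),np.degrees(np.arctan2(-y-11,x+103)))
E
```

```text
t 25.52 world [0.6326 0.1038 0.2064] tray [ 81.9 -44. ] z 206.4 yaw_toolY 76.55 F [-0.8 -1.1  5.6] op 0.023 grip 22.2 q6 -1.29
187.85863846460418 10.106490937368354
```

Request:
drive_tool --steps '[{"translation": [0.06,0.6,0],"angular": [0,0,-0.95],"gripper": 0},{"translation": [0.02,0.08,0],"angular": [0,0,-0.1],"gripper": 0},{"translation": [0,0,0],"angular": [0,0,0],"gripper": 0}]'

```text
t: 25.9
tool_pos: [0.6372, 0.1309, 0.2065]
tool_rot: [0.143, 3.129, -0.0]
contact_force: [10.0, -1.3, 1.5]
opening: 0.0234
grip_force: 21.8
```

Request:
drive_tool --steps '[{"translation": [0,0.1,0],"angular": [0,0,-0.1],"gripper": 0},{"translation": [0,0,0],"angular": [0,0,0],"gripper": 0}]'

```text
t: 26.15
tool_pos: [0.6375, 0.1343, 0.2065]
tool_rot: [0.122, 3.13, -0.001]
contact_force: [8.9, -1.0, 1.7]
opening: 0.0231
grip_force: 21.8
```

```bash
python3 - <<'E'
from plan import *
p,M=state(); x,y=T(p); print(np.hypot(x+103,y+11),np.degrees(np.arctan2(-y-11,x+103)))
E
```

```text
t 26.15 world [0.6375 0.1343 0.2065] tray [ 85.1 -13.3] z 206.5 yaw_toolY 85.53 F [ 8.9 -1.   1.7] op 0.023 grip 21.8 q6 -1.40
188.09575159826719 0.6858061087316077
```

Request:
drive_tool --steps '[{"translation": [0.05,0.06,0],"angular": [0,0,-0.05],"gripper": 0},{"translation": [0,0.04,0],"angular": [0,0,-0.05],"gripper": 0},{"translation": [0,0,0],"angular": [0,0,0],"gripper": 0}]'

```text
t: 26.52
tool_pos: [0.6376, 0.1375, 0.2065]
tool_rot: [0.102, 3.126, -0.003]
contact_force: [15.4, -1.6, -1.5]
opening: 0.0231
grip_force: 21.5
```

```bash
python3 - <<'E'
from plan import *
p,M=state(); x,y=T(p); print(np.hypot(x+103,y+11),np.degrees(np.arctan2(-y-11,x+103)))
E
```

```text
t 26.52 world [0.6376 0.1375 0.2065] tray [ 85.  -10.1] z 206.5 yaw_toolY 86.27 F [15.4 -1.6 -1.5] op 0.023 grip 21.5 q6 -1.41
188.05184203219977 -0.2762472473249701
```

Request:
drive_tool --steps '[{"translation": [-0.05,0,0],"angular": [0,0,0],"gripper": 0},{"translation": [0,0,0],"angular": [0,0,0],"gripper": 1},{"translation": [0,0,0],"angular": [0,0,0],"gripper": 1},{"translation": [0,0,0],"angular": [0,0,0],"gripper": 1},{"translation": [0,0,-0.8],"angular": [0,0,0],"gripper": 1},{"translation": [0,0,-0.9],"angular": [0,0,0],"gripper": 1},{"translation": [0,0,-0.9],"angular": [0,0,0],"gripper": 1},{"translation": [0,0,-0.9],"angular": [0,0,0],"gripper": 1}]'

```text
t: 27.52
tool_pos: [0.6341, 0.1391, 0.3459]
tool_rot: [-0.1, -3.139, 0.0]
contact_force: [-0.1, 0.3, 0.0]
opening: 0.0853
grip_force: 0.0
```

Request:
drive_tool --steps '[{"translation": [0.3,-0.9,0],"angular": [0,0,0],"gripper": 1},{"translation": [0.3,-0.9,0],"angular": [0,0,0],"gripper": 1},{"translation": [0.3,-0.9,0],"angular": [0,0,0],"gripper": 1},{"translation": [0.3,-0.9,0],"angular": [0,0,0],"gripper": 1},{"translation": [0.3,-0.9,0],"angular": [0,0,0],"gripper": 1},{"translation": [0.3,-0.9,0],"angular": [0,0,0],"gripper": 1},{"translation": [0.3,-0.9,0],"angular": [0,0,0],"gripper": 1},{"translation": [0.3,-0.9,0],"angular": [0,0,0],"gripper": 1}]'

```text
t: 28.52
tool_pos: [0.5195, -0.1432, 0.3448]
tool_rot: [-0.1, -3.14, -0.0]
contact_force: [0.4, 0.0, -0.3]
opening: 0.0853
grip_force: 0.0
```

Request:
drive_tool --steps '[{"translation": [0,-0.9,0],"angular": [0,0,0],"gripper": 1},{"translation": [0,-0.9,0],"angular": [0,0,0],"gripper": 1},{"translation": [0,-0.9,0],"angular": [0,0,0],"gripper": 1},{"translation": [0,0,0],"angular": [0,0,0],"gripper": 1}]'

```text
t: 29.02
tool_pos: [0.5127, -0.2517, 0.3442]
tool_rot: [-0.105, -3.139, -0.001]
contact_force: [0.5, 0.3, 0.1]
opening: 0.0852
grip_force: 0.0
```

```bash
python3 - <<'E'
from plan import *
import meas
d=grab('top','top2'); C,H,S,V,z,u,v,o=meas.run(d); o=o['tote']; print(o, T(np.array(o[0])/1e3)); print('tote before: tray (10.3,-92.2) heading 86.70')
P=C[...,:2]@np.stack([b,a],1)*1e3-[X0,Y0]
g=(H>22)&(H<33)&(S>150)&(z>.178)&(z<.192)&(abs(P[...,1])<40); print('gate slope',np.polyfit(P[g][:,0],P[g][:,1],1),g.sum())
k=(z>.24)&(z<.265)&(abs(P[...,0]-82)<25)&(abs(P[...,1]+11)<25); print('knob',P[k].mean(0))
E
```

```text
((558.7615356445312, 59.691383361816406), (236.6914520263672, 259.1263122558594), 86.79731750488281) (np.float64(10.801736952056899), np.float64(-92.27891603500366))
tote before: tray (10.3,-92.2) heading 86.70
gate slope [ 1.12443275e-03 -1.09270188e+01] 173
knob [ 80.76500322 -11.87764328]
```

View pics/top2.png

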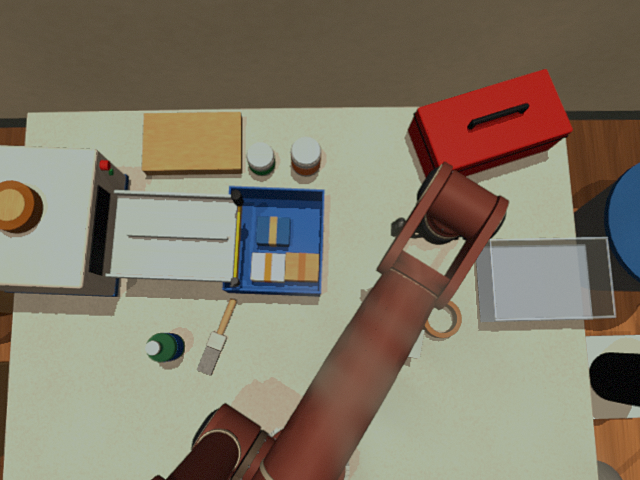

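The gate is shut, all three cartons are in the tote at about (285,250), the tote hasn't moved off the stop, and the other objects visible here are in place (the arm partly hides the bulb box and tape roll).

```bash
python3 -c "
from station import ctrl
print(ctrl.finish_job())"
```

```text
the job is handed in; nothing more can be done
None
```

The job is handed in at about 29 s of the 72 s limit: the tote is square against its stop, all three cartons are in it, the gate is shut, and nothing else was seen to move (the arm hid part of the bulb box and tape roll in the last picture).

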